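Empty the tailgate tray of octahedron models

ROBOT

A 6-joint arm with a two-finger parallel gripper is mounted at the origin on the work surface. World frame = base frame: x ahead of the robot, y to its left, z up, the work surface at z = 0. Lengths are in m, angles in rad, forces in N, time in s.
With the tool pointing down it reaches from about 0.225 to 0.875 m from the base axis. Payload 3.4 kg.
Tool frame: the origin (TCP) lies on the centre line of the jaws, within the pads' length; the fingertips stand 19 mm ahead of it and the grasp point (between the pads) is the TCP; z points along the fingers, y is the direction in which the jaws open and shut (so a half turn about z gives the same grasp; the last joint's range is limited). The gripper opens to 85 mm and grips with 20 to 120 N. Pads are 22 mm wide; open, the fingers measure 114 mm over their backs; the gripper's body (76 mm by 85 mm) begins 54 mm behind the grasp point. The pads swing forward as they close: fully open they stand 13 mm farther back than shut.
Start: joints at [1.156, 0.276, 1.505, -0, 1.361, -0.121], TCP at [0.167, 0.55, 0.25] pointing down, gripper open.
Joint ranges: [-2.89, 2.89], [-0.75, 2.08], [0.22, 2.7], [-1.18, 4.32], [0.11, 2.71], [-2.7, 2.7]. Speed limits (rad/s): [2.57, 2.57, 3.14, 3.14, 3.14, 3.14].

INTERFACE

Orientations are given as a unit quaternion [w, x, y, z].
In Python, from rig import monitor, eyes, manip, models gives the robot as it stands.
- The arm moves only by the tool send_rows, never from a script. Its argument "deltas" is a list of rows, each an object with "dp": the shift along the world's x, y, z each as a share of 0.12 m, from -1 to 1, a list of three; "rotation": the turn, a rotation vector about the world's x, y, z each as a share of 0.5 rad, from -1 to 1, a list of three. In form: [{"dp": [dx, dy, dz], "rotation": [rx, ry, rz]}, ...]. A call has 1 to 12 rows; each row is the pose to reach, as a shift and turn from the pose commanded when the call began; what a row does not reach only later rows make up. A row lasts 1/12 s, in which the tool goes at most 41.7 mm and 7.16 degrees, less where a joint would pass 70% of its speed; a pose out of reach is approached as far as the arm can. A call with a number of a shift or a turn outside -1 to 1 is refused whole. A call with a gripper value outside its range is refused whole. "fingers" is the closure, from -1 (fully open) to 1 (shut), set as the call begins (left out, the last holds). The fingers move at their own pace and stop on an object; "grip_force" is the grip in N (left out, the last holds). Time passes only in rows, so rows that repeat a pose let the fingers close. It gives the time, the measured TCP pose, the force and the opening at its end, in the units of the state.
- monitor.get_state(): the state, without advancing time (a new reading comes with each control period).
- eyes.get_image(name): name is "scene" or "top" or "wrist"; returns a dict with "color" (480x640x3 uint8, red, green, blue), "depth" (480x640 float32, m along the optical axis (not along the pixel's ray), 0 where there is no reading), "mtx" (3x3 intrinsics, pixels), "rvec" (rotation vector, rad) and "tvec" (3), from world to camera coordinates, as OpenCV has them. Camera axes: x right, y down, z forward; pixel columns grow to the right and rows downward; lengths in m; the calibration is good to about 2 mm. The wrist camera is an equidistant fisheye: a pixel r from the principal point sees the ray r / f radians off the axis. A picture is of the moment at which its call begins.
- manip.sign_off(): hands the job in, once; it reports no verdict.
Trained networks look in a picture, given as the dict that the camera call returned (one of the last four; its "shot" number tells which), for a name from the list of things; names that differ only in an ending like _2 or _b are one class to them, and where a whole thing is asked for, a point or a joint stands for the part that bears it (a point fixed in the world has none). Each returns a list of dicts, best first, with "score" (0 to 1); they miss things now and then, are a little off and sometimes report something else, mostly with a low value. They report only what shows in the picture. A call takes as long as a camera call. They do not tell look-alikes from the thing itself.
- models.find_in(name, picture): "box" ([left, top, right, bottom] in pixels, round what is visible of it).
The state is a dict: "clock": time; "qpos": joint angles; "qd": joint speeds; "effort": joint torques, N m; "position": TCP position; "ee_rot": TCP orientation; "contact_force": force on the tool from outside, world axes, zero at the start; "moment": the same for the moment, N m; "width": finger opening in m.
Only numpy, scipy, OpenCV 4.12 (cv2) and the standard library are available. Lean on these libraries where they do the work, as an engineer would, in place of code of your own. Each camera call takes 0.05 s, during which the arm holds its last target.

TASK

Fold the blue end gate of the tipping tray fully down, pressing only gently on it, until you feel it against its stop, while the tray stays level. Then slowly lift the tray by its rear bar so that all three orange octahedra slide out over the gate into the cork-lined catch tray, never touching them, and lower the empty tray gently back to level, with the gate left down. Leave the caliper, the dish, the cell frame and the counter box (and its button) alone.

Things in the scene. Friction and masses are not known exactly. Their poses are not given: they have to be found in the camera images.
- stand: Fixed grey tipping stand, base plate 225 x 130 x 12 mm. Origin: on the table under the tray. x points level along the tray to the gate end (the way the parts leave), y across, z up. On a cross pivot it carries a steel tray: inside 191 x 72 mm, from stand x -100 (rear wall) to +91 mm (gate); inside floor 135 mm above the table when level; walls 5 mm thick, 44 mm high above the floor
- tray (a joint): tilt of the tray (about 0.8 kg) about its pivot, rad: 0 = level, at rest on its rubber pad; grows as the rear bar is lifted and the gate end goes down; let go, it falls back. It tips to at least 0.8. Its floor is polished: the octahedra start to slide at some 20 to 30 degrees
- tray_pivot (a point): point on the tray's pivot axis (axis along stand y), mid-width, 75 mm ahead (+x) of the stand's origin and 125 mm up. Axes as the stand's
- bar (a point): middle of the tray's rear lifting bar: black round bar 12 mm thick, along stand y, 72 mm long between the centres of two 10 mm thick arms that run to the tray (62 mm free); 39 mm clear between bar and rear wall; free space below. With the tray level it lies at stand x = -150 mm, 145 mm up. Its axes tilt with the tray
- gate (a joint): angle of the end gate to the tray, rad: 0 = upright (shut), grows as its top folds outwards and down; starts up to 0.25 ajar. A stiff friction hinge holds it where it is left (about 2 N at its edge moves it). It goes somewhat past level with the floor, to a stop that must be felt; pressing the open gate with over about 10 N begins to tip the tray
- gate_hinge (a point): middle of the gate's hinge axis (along stand y), at the front edge of the tray's floor: with the tray level, stand x = +94 mm, 130.5 mm up. Its axes turn with the tray
- gate_tab (a point): middle of the gate's top edge, 70 mm from the hinge axis. The gate is a blue plate 6 mm thick (3 mm either side of the hinge axis), 80 mm wide, 45 mm high, with a tab 44 mm wide on top that ends at this point, above the tray's walls and the octahedra. z points from hinge to edge, x out of the outer face
- catch: loose catch tray of plywood with cork floor, 200 (x) x 180 (y) mm outside, walls 5 mm thick and 60 mm high above the table, but only 30 mm on its -x side, which stands near the stand under the gate; inside floor 8 mm up; 0.7 kg. Origin: centre of the underside
- octa_a: translucent orange acrylic octahedron, edge 45 mm, 64 mm from corner to corner, 37 mm high as it lies on a face, about 50 g. Origin: its centre. Starts in the tray in a row with the others
- octa_b: translucent orange acrylic octahedron, edge 45 mm, 64 mm from corner to corner, 37 mm high as it lies on a face, about 50 g. Origin: its centre. Starts in the tray in a row with the others
- octa_c: translucent orange acrylic octahedron, edge 45 mm, 64 mm from corner to corner, 37 mm high as it lies on a face, about 50 g. Origin: its centre. Starts in the tray in a row with the others
- caliper: bystander: stainless steel caliper lying flat, 210 mm long along its x, about 65 mm wide, 9 mm high. Origin: underside, middle of the beam
- dish: bystander: white ceramic dish of grey pegs, 124 mm wide, 30 mm high. Origin: centre of the underside
- cell: bystander: cubic cell frame on a cork base 120 x 120 mm, 117 mm high in all. Origin: centre of the underside
- counter: bystander: fixed green metal counter box, 100 x 130 x 60 mm, with a red push button on top. Origin: centre of the underside
- button (a joint): travel of the counter's push button, m: 0 = not pressed, 0.006 = fully pressed
Not all that is in view belongs to the job. Leave any black or turquoise look-alike of the octa_a alone. What is shaped like the octa_b but black or pink is not meant.

How it is judged:
By the outcome, as a careful person would: the job done as asked, in the order asked, and still so for the second after the job is handed in, with the robot touching nothing.
It also fails if it takes over 72 s, if anything falls off the work surface, if the arm or the gripper's body presses on something with over 40 N, if the wrist force passes 120 N, or if a joint passes its speed limit or range.

## Working session

There is one attempt and no reset: what is moved stays moved. The work goes in short steps, Python scripts to look and compute and a tool call to move; the robot and the scene stay as the last step left them, time stands still between calls to the robot, and variables do not carry over. Pictures are saved under pics/ and viewed, and the job is handed in when it is done.

Besides the shell and the picture viewer there is one more tool, called after "Emit:" as name(argument=value, ...), one argument or row to a line, values as JSON. send_rows: Moves the arm, as the interface text tells. Its arguments: {"type":"object","properties":{"deltas":{"type":"array","items":{"type":"object","properties":{"dp":{"type":"array","items":{"type":"number"}},"rotation":{"type":"array","items":{"type":"number"}}}}},"fingers":{"type":"number"},"grip_force":{"type":"number"}},"required":["deltas"]}

```bash
ls; mkdir -p pics
python3 - <<'E'
from rig import monitor, eyes, manip, models
import cv2
s=monitor.get_state()
print({k:s[k] for k in s})
for n in ["scene","top"]:
    p=eyes.get_image(n)
    cv2.imwrite(f"pics/{n}0.png",p["color"][:,:,::-1])
    import numpy as np
    np.savez(f"{n}0.npz",**{k:p[k] for k in ["color","depth","mtx","rvec","tvec"]})
    for o in ["stand","tray","bar","gate","catch","octa_a","counter","caliper","dish","cell"]:
        print(n,o,[(np.round(d["box"]).tolist(),round(d["score"],2)) for d in models.find_in(o,p)][:4])
E
```

```text
pics
{'clock': 0.0, 'qpos': array([ 1.15599368e+00,  2.76598688e-01,  1.50613123e+00, -3.56914815e-05,
        1.36071980e+00, -1.21017427e-01]), 'qd': array([ 0.00079936,  0.00124236,  0.00102979, -0.00076539, -0.002403  ,
        0.00122347]), 'effort': array([ 1.36256764e-03, -4.16783237e+01, -2.45799655e+01,  3.92973716e-04,
        1.13044074e-02, -7.59564358e-06]), 'position': array([0.16632995, 0.54989404, 0.24943835]), 'ee_rot': array([-2.28970737e-04,  1.46361157e-01,  9.89230787e-01, -9.00028264e-04]), 'contact_force': array([0.751298  , 0.08675862, 0.15185936]), 'moment': array([-0.02818327, -0.01684259, -0.04246037]), 'width': 0.085327744409779}
scene stand [([306.0, 210.0, 396.0, 290.0], 0.73), ([332.0, 284.0, 388.0, 356.0], 0.3)]
scene tray [([304.0, 207.0, 402.0, 249.0], 0.68)]
scene bar [([304.0, 211.0, 400.0, 251.0], 0.69)]
scene gate [([336.0, 218.0, 350.0, 230.0], 0.72), ([306.0, 220.0, 316.0, 252.0], 0.71)]
scene catch [([233.0, 246.0, 307.0, 313.0], 0.74), ([442.0, 207.0, 451.0, 212.0], 0.67), ([413.0, 285.0, 460.0, 318.0], 0.39), ([304.0, 213.0, 313.0, 246.0], 0
[... 429 characters left out ...]
, 350.0, 229.0], 0.68)]
top stand [([224.0, 235.0, 336.0, 292.0], 0.71)]
top tray [([223.0, 237.0, 339.0, 279.0], 0.88)]
top bar [([222.0, 242.0, 337.0, 274.0], 0.92)]
top gate [([332.0, 239.0, 339.0, 274.0], 0.71)]
top catch [([344.0, 222.0, 422.0, 309.0], 0.86)]
top octa_a [([278.0, 249.0, 300.0, 270.0], 0.83), ([302.0, 244.0, 324.0, 265.0], 0.71), ([291.0, 211.0, 310.0, 230.0], 0.67), ([337.0, 320.0, 357.0, 342.0], 0.66)]
top counter [([110.0, 296.0, 176.0, 349.0], 0.68)]
top caliper [([492.0, 219.0, 523.0, 298.0], 0.57)]
top dish [([195.0, 165.0, 240.0, 212.0], 0.81)]
top cell [([281.0, 139.0, 329.0, 199.0], 0.8), ([224.0, 236.0, 336.0, 297.0], 0.55), ([222.0, 241.0, 338.0, 277.0], 0.4)]
```

View pics/scene0.png

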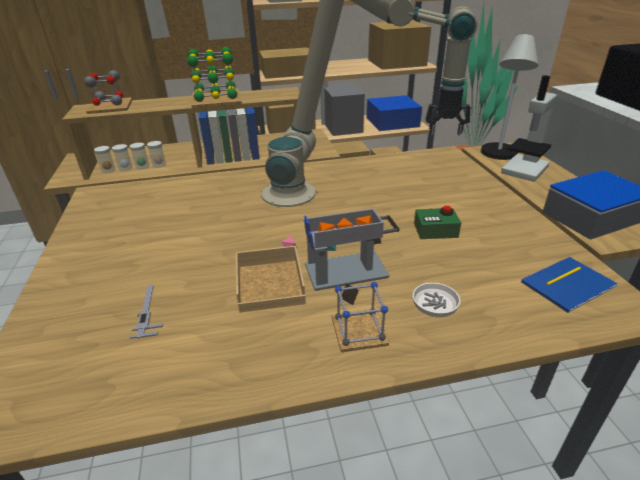

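View pics/top0.png

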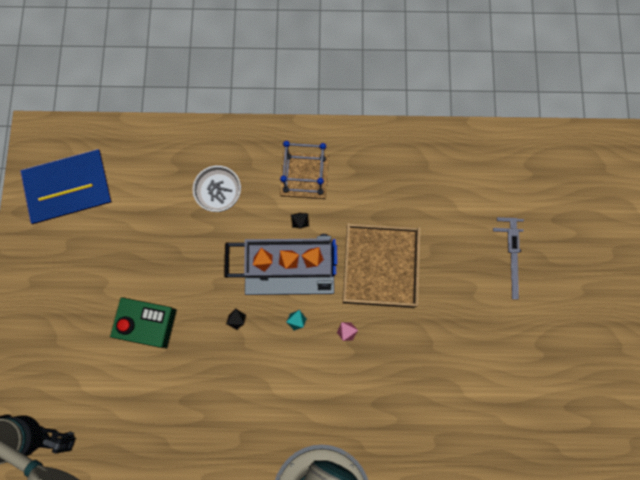

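```bash
cat > h.py <<'E'
import numpy as np,cv2
def load(n):
    return dict(np.load(n))
def pts(p):
    d=p["depth"];K=p["mtx"];R=cv2.Rodrigues(p["rvec"])[0];t=np.ravel(p["tvec"])
    v,u=np.mgrid[:480,:640]
    c=np.stack([(u-K[0,2])/K[0,0]*d,(v-K[1,2])/K[1,1]*d,d],-1)
    w=(c-t)@R
    w[d==0]=np.nan
    return w
def proj(p,X):
    return cv2.projectPoints(np.array(X,float).reshape(-1,1,3),p["rvec"],p["tvec"],p["mtx"],None)[0][:,0]
E
python3 - <<'E'
from h import *
for n in ["top0.npz","scene0.npz"]:
    p=load(n);R=cv2.Rodrigues(p["rvec"])[0];print(n,-R.T@p["tvec"].ravel(),p["mtx"][0],R[2])
    w=pts(p)
    c=p["color"].astype(int)
    blue=(c[...,2]>c[...,0]+50)&(c[...,2]>c[...,1]+25)
    v,u=np.nonzero(blue&(w[...,2]>0.1));print(len(v)); X=w[blue&(w[...,2]>.1)]
    print(u.min(),u.max(),v.min(),v.max(),np.nanmin(X,0),np.nanmax(X,0))
p=load("top0.npz");w=pts(p)
big=cv2.resize(p["color"][200:330,190:450],None,fx=3,fy=3,interpolation=cv2.INTER_CUBIC)
cv2.imwrite("pics/topz.png",big[:,:,::-1])
p=load("scene0.npz")
big=cv2.resize(p["color"][190:330,220:420],None,fx=4,fy=4,interpolation=cv2.INTER_CUBIC)
cv2.imwrite("pics/scz.png",big[:,:,::-1])
E
```

```text
top0.npz [0.29948923 0.00320087 1.50282668] [596.87214503   0.         320.05201039] [ 0.21198151  0.0055996  -0.97725763]
227
281 336 141 274 [ 0.50318572 -0.02554426  0.10541526] [0.84196332 0.10869644 0.20584459]
scene0.npz [ 1.54923952 -0.19152482  0.80646388] [440.46997046   0.         318.78681382] [-0.80833272  0.16073112 -0.56636006]
2428
199 639 108 316 [-0.50367425 -0.31464502  0.10365252] [0.84486441 1.13350573 0.20545812]
```

View zooms.

View pics/topz.png

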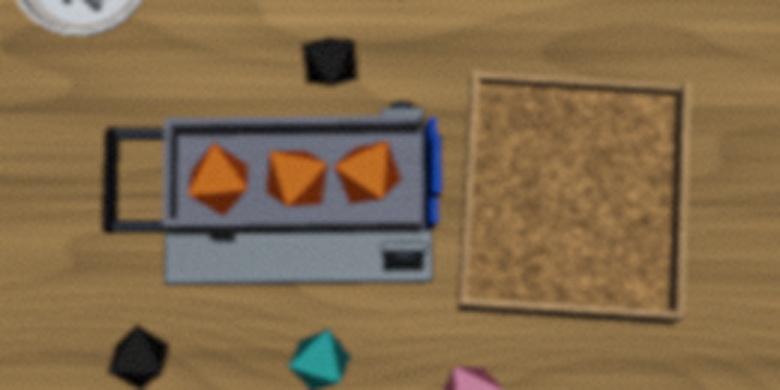

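View pics/scz.png

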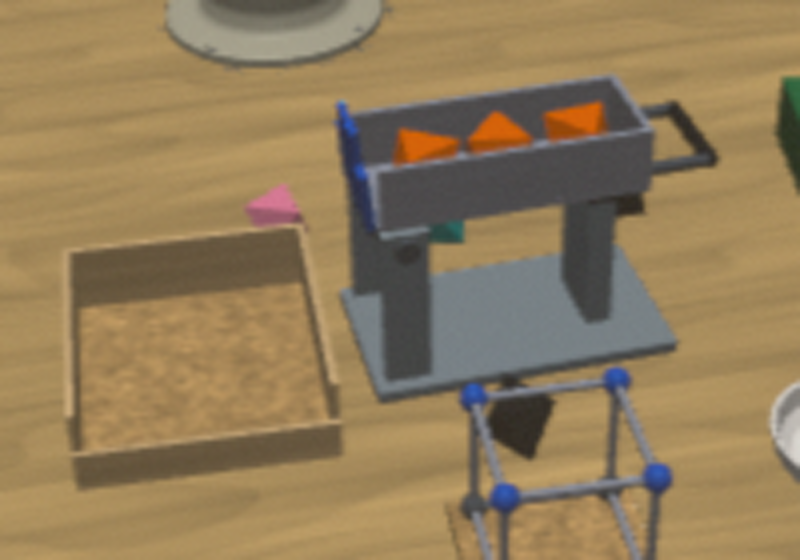

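Run:
```python
from h import *
p=load("top0.npz");w=pts(p)
# rim points z~0.179, base plate z~0.012, bar z~.145-.151
reg=np.zeros((480,640),bool);reg[225:310,210:345]=1
for lo,hi,nm in [(.172,.186,"rim"),(.006,.02,"base"),(.187,.22,"gate")]:
    m=reg&(w[...,2]>lo)&(w[...,2]<hi)
    X=w[m];print(nm,len(X),np.nanmin(X,0).round(3),np.nanmax(X,0).round(3))
    if nm!="gate":
        r=cv2.minAreaRect((X[:,:2]*1000).astype(np.float32));print(r,cv2.boxPoints(r).round(0).tolist())
m=np.zeros((480,640),bool);m[236:280,220:243]=1
m&=(w[...,2]>.12)
X=w[m];print("bar",len(X),X.min(0),X.max(0)); 
r=cv2.minAreaRect((X[:,:2]*1000).astype(np.float32));print(r)
m=np.zeros((480,640),bool);m[215:315,338:428]=1
m2=m&(w[...,2]>.045)&(w[...,2]<.07);r=cv2.minAreaRect((w[m2][:,:2]*1000).astype(np.float32));print("catch",r)
m2=m&(w[...,2]>.02)&(w[...,2]<.07);r=cv2.minAreaRect((w[m2][:,:2]*1000).astype(np.float32));print("catch",r)
for n in ["top0.npz","scene0.npz"]:
    p=load(n);w=pts(p);c=p["color"].astype(int)
    blue=(c[...,2]>c[...,0]+40)&(c[...,2]>c[...,1]+20)
    reg=(w[...,2]>.1)&(w[...,0]<.7)&(abs(w[...,1])<.15)&(w[...,0]>.4)&blue
    X=w[reg];print(n,len(X));
    for z in np.arange(.12,.21,.01):
        q=X[abs(X[:,2]-z)<.005]
        if len(q):print(z.round(3),len(q),q.min(0).round(3),q.max(0).round(3),np.median(q,0).round(3))
```

```text
rim 804 [ 0.497 -0.026  0.172] [0.585 0.181 0.186]
((540.6063842773438, 77.2425537109375), (83.73213195800781, 205.3363037109375), 1.8400394916534424) [[495.0, 179.0], [502.0, -27.0], [586.0, -24.0], [579.0, 181.0]]
base 1458 [ 0.435 -0.05   0.006] [0.653 0.291 0.02 ]
((544.9056396484375, 120.33624267578125), (215.88539123535156, 341.5126037597656), 0.7723393440246582) [[435.0, 290.0], [439.0, -52.0], [655.0, -49.0], [651.0, 293.0]]
gate 74 [ 0.5   -0.028  0.187] [0.563 0.119 0.206]
bar 301 [0.49529214 0.18788736 0.14210696] [0.57872398 0.23115888 0.15775408]
((536.992431640625, 210.18601989746094), (83.029541015625, 42.21228790283203), 1.8355211019515991)
catch ((547.4639892578125, -142.27134704589844), (181.23635864257812, 196.09033203125), 87.21321105957031)
catch ((550.4002075195312, -142.42919921875), (181.19992065429688, 201.86175537109375), 87.14708709716797)
top0.npz 134
0.14 4 [ 0.509 -0.018  0.143] [ 0.521 -0.018  0.144] [ 0.514 -0.018  0.143]
0.15 8 [ 0.513 -0.018  0.146] [ 0.578 -0.017  0.154] [ 0.546 -0.017  0.151]
0.16 10 [ 0.504 -0.02   0.156] [ 0.582 -0.017  0.165] [ 0.516 -0.02   0.163]
0.17 42 [ 0.503 -0.024  0.165] [ 0.581 -0.019  0.175] [ 0.538 -0.02   0.172]
0.18 11 [ 0.511 -0.024  0.175] [ 0.582 -0.019  0.181] [ 0.57  -0.021  0.176]
0.19 20 [ 0.52  -0.023  0.186] [ 0.563 -0.021  0.193] [ 0.54  -0.021  0.19 ]
0.2 37 [ 0.521 -0.026  0.196] [ 0.563 -0.021  0.204] [ 0.543 -0.025  0.2  ]
scene0.npz 40
0.13 1 [ 0.506 -0.005  0.133] [ 0.506 -0.005  0.133] [ 0.506 -0.005  0.133]
0.17 9 [ 0.505 -0.024  0.168] [ 0.582 -0.01   0.175] [ 0.565 -0.022  0.173]
0.18 9 [ 0.563 -0.024  0.175] [ 0.582 -0.018  0.177] [ 0.577 -0.021  0.176]
0.19 1 [ 0.542 -0.027  0.194] [ 0.542 -0.027  0.194] [ 0.542 -0.027  0.194]
0.2 20 [ 0.528 -0.027  0.197] [ 0.566 -0.022  0.202] [ 0.547 -0.024  0.2  ]
```

Emit:
send_rows(
  deltas=[
    {"dp": [0.2, -0.25, 0.1], "rotation": [0, 0, 0.2]},
    {"dp": [0.5, -0.6, 0.15], "rotation": [0, 0, 0.4]},
    {"dp": [0.7, -1, 0.2], "rotation": [0, 0, 0.65]},
    {"dp": [0.7, -1, 0.2], "rotation": [0, 0, 0.65]},
  ],
  fingers=1,
  grip_force=20,
)

```text
clock: 1.43
position: [0.2517, 0.4282, 0.2747]
ee_rot: [0.001, -0.017, 1.0, -0.0]
contact_force: [-0.3, -0.1, 0.4]
width: 0.0389
```

Emit:
send_rows(
  deltas=[
    {"dp": [0.25, -0.35, 0], "rotation": [0, 0, 0]},
    {"dp": [0.5, -0.7, 0], "rotation": [0, 0, 0]},
    {"dp": [0.7, -1, 0], "rotation": [0, 0, 0]},
    {"dp": [0.7, -1, 0], "rotation": [0, 0, 0]},
  ],
)

```text
clock: 1.77
position: [0.3362, 0.3071, 0.2746]
ee_rot: [0.001, -0.015, 1.0, -0.001]
contact_force: [0.3, 0.3, 0.5]
width: -0.0001
```

Emit:
send_rows(
  deltas=[
    {"dp": [0.25, -0.35, 0], "rotation": [0, 0, 0]},
    {"dp": [0.5, -0.7, 0], "rotation": [0, 0, 0]},
    {"dp": [0.7, -1, 0], "rotation": [0, 0, 0]},
    {"dp": [0.7, -1, 0], "rotation": [0, 0, 0]},
  ],
)

```text
clock: 2.1
position: [0.4207, 0.187, 0.2746]
ee_rot: [0.001, -0.014, 1.0, -0.001]
contact_force: [0.4, -0.2, -0.5]
width: -0.0005
```

Emit:
send_rows(
  deltas=[
    {"dp": [0.25, -0.35, 0], "rotation": [0, 0, 0]},
    {"dp": [0.5, -0.7, 0], "rotation": [0, 0, 0]},
    {"dp": [0.7, -1, 0], "rotation": [0, 0, 0]},
    {"dp": [0.7, -1, 0], "rotation": [0, 0, 0]},
  ],
)

```text
clock: 2.43
position: [0.5051, 0.0665, 0.2744]
ee_rot: [0.001, -0.014, 1.0, -0.001]
contact_force: [0.6, 0.3, 0.8]
width: -0.0003
```

Emit:
send_rows(
  deltas=[
    {"dp": [0.15, -0.22, -0.1], "rotation": [0, 0, 0]},
    {"dp": [0.31, -0.45, -0.25], "rotation": [0, 0, 0]},
    {"dp": [0.31, -0.45, -0.25], "rotation": [0, 0, 0]},
  ],
)

```text
clock: 2.68
position: [0.5418, 0.0116, 0.2412]
ee_rot: [-0.001, -0.014, 1.0, -0.001]
contact_force: [0.3, 0.6, -1.9]
width: 0.0
```

```bash
cat > shot.py <<'E'
from rig import monitor, eyes
from h import *
import sys
def shot(n,tag,crop=None,f=1):
    p=eyes.get_image(n)
    np.savez(f"{n}{tag}.npz",**{k:p[k] for k in ["color","depth","mtx","rvec","tvec"]})
    c=p["color"]
    if crop: c=c[crop[1]:crop[3],crop[0]:crop[2]]
    c=cv2.resize(c,None,fx=f,fy=f,interpolation=cv2.INTER_CUBIC)
    cv2.imwrite(f"pics/{n}{tag}.png",c[:,:,::-1]);return p
E
python3 - <<'E'
from shot import *
p=shot("scene","1",(220,150,420,330),4)
w=pts(p)
s=monitor.get_state();print(s["position"],s["contact_force"])
m=(abs(w[...,0]-.543)<.06)&(abs(w[...,1]-.012)<.05)&(w[...,2]>.207)&(w[...,2]<.30)
X=w[m]
for z in np.arange(.208,.3,.008):
    q=X[abs(X[:,2]-z)<.004]
    if len(q):print(z.round(3),len(q),q.min(0).round(3),q.max(0).round(3))
E
```

```text
[0.54024382 0.01398262 0.24219415] [-0.61666424  0.30258613  0.85123291]
0.224 8 [0.548 0.005 0.225] [0.553 0.016 0.228]
0.232 22 [ 0.547 -0.     0.229] [0.554 0.025 0.236]
0.24 27 [ 0.537 -0.003  0.237] [0.555 0.023 0.244]
0.248 33 [ 0.536 -0.003  0.244] [0.555 0.023 0.252]
0.256 27 [ 0.54  -0.002  0.252] [0.556 0.026 0.259]
0.264 36 [ 0.543 -0.015  0.26 ] [0.557 0.034 0.268]
0.272 74 [ 0.529 -0.023  0.268] [0.557 0.043 0.276]
0.28 97 [ 0.53  -0.028  0.276] [0.558 0.051 0.284]
0.288 81 [ 0.528 -0.035  0.284] [0.562 0.06  0.292]
0.296 74 [ 0.529 -0.038  0.292] [0.561 0.059 0.3  ]
```

View pics/scene1.png

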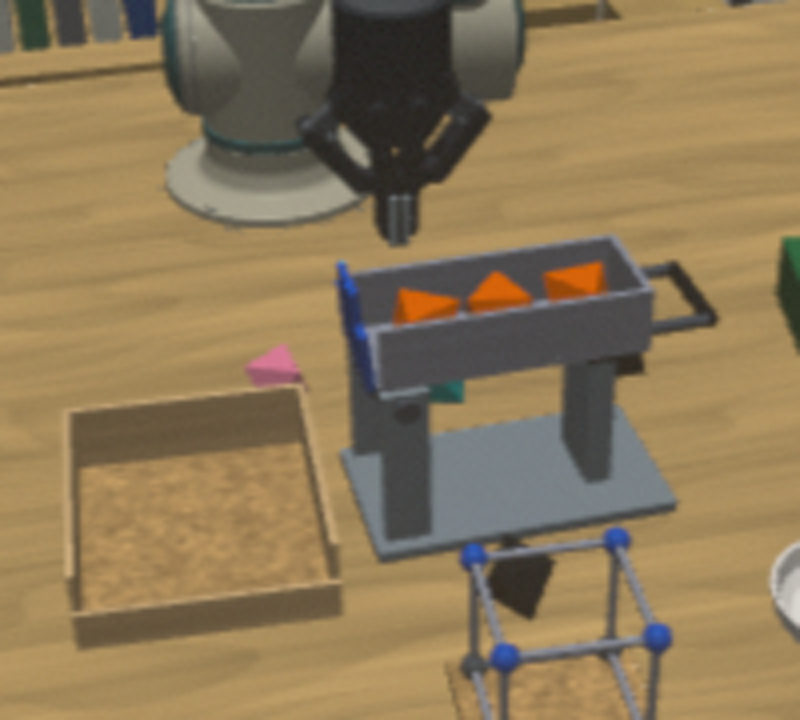

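Emit:
send_rows(
  deltas=[
    {"dp": [0.02, 0, -0.1], "rotation": [0, 0, 0]},
    {"dp": [0.02, 0, -0.22], "rotation": [0, 0, 0]},
    {"dp": [0.02, 0, -0.315], "rotation": [0, 0, 0]},
    {"dp": [0.02, 0, -0.315], "rotation": [0, 0, 0]},
    {"dp": [0.02, -0.08, -0.315], "rotation": [0, 0, 0]},
    {"dp": [0.02, -0.14, -0.315], "rotation": [0, 0, 0]},
    {"dp": [0.02, -0.18, -0.315], "rotation": [0, 0, 0]},
    {"dp": [0.02, -0.2, -0.315], "rotation": [0, 0, 0]},
    {"dp": [0.02, -0.22, -0.315], "rotation": [0, 0, 0]},
  ],
)

```text
clock: 3.48
position: [0.5427, -0.0102, 0.2075]
ee_rot: [0.001, -0.015, 1.0, 0.0]
contact_force: [1.2, 1.2, 0.5]
width: -0.0
```

Emit:
send_rows(
  deltas=[
    {"dp": [0, -0.02, 0], "rotation": [0, 0, 0]},
    {"dp": [0, -0.04, -0.005], "rotation": [0, 0, 0]},
    {"dp": [0, -0.06, -0.01], "rotation": [0, 0, 0]},
    {"dp": [0, -0.085, -0.017], "rotation": [0, 0, 0]},
    {"dp": [0, -0.105, -0.025], "rotation": [0, 0, 0]},
    {"dp": [0, -0.125, -0.035], "rotation": [0, 0, 0]},
    {"dp": [0, -0.145, -0.042], "rotation": [0, 0, 0]},
    {"dp": [0, -0.165, -0.05], "rotation": [0, 0, 0]},
  ],
)

```text
clock: 4.15
position: [0.5421, -0.03, 0.2003]
ee_rot: [-0.0, -0.016, 1.0, 0.0]
contact_force: [0.9, 1.2, 1.2]
width: 0.0001
```

Emit:
send_rows(
  deltas=[
    {"dp": [0, -0.025, -0.01], "rotation": [0, 0, 0]},
    {"dp": [0, -0.05, -0.023], "rotation": [0, 0, 0]},
    {"dp": [0, -0.075, -0.04], "rotation": [0, 0, 0]},
    {"dp": [0, -0.1, -0.06], "rotation": [0, 0, 0]},
    {"dp": [0, -0.13, -0.085], "rotation": [0, 0, 0]},
    {"dp": [0, -0.157, -0.113], "rotation": [0, 0, 0]},
  ],
)

```text
clock: 4.65
position: [0.5424, -0.0494, 0.187]
ee_rot: [0.0, -0.016, 1.0, -0.0]
contact_force: [0.3, 1.0, 1.9]
width: -0.0002
```

Run:
```python
from shot import *
p=shot("scene","2",(220,150,420,330),4)
s=monitor.get_state();print(s["position"],s["contact_force"],s["moment"])
```

```text
[ 0.54203387 -0.04982673  0.1862372 ] [0.90999358 0.70107513 1.59622042] [ 0.03411829 -0.10826911 -0.00413723]
```

View pics/scene2.png

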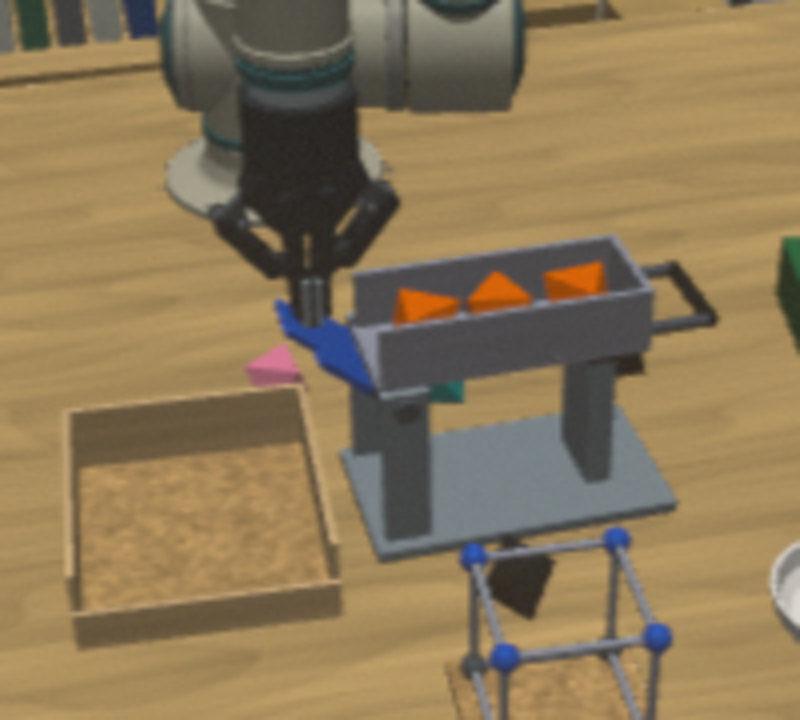

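Emit:
send_rows(
  deltas=[
    {"dp": [0, -0.02, -0.03], "rotation": [0, 0, 0]},
    {"dp": [0, -0.04, -0.06], "rotation": [0, 0, 0]},
    {"dp": [0, -0.06, -0.09], "rotation": [0, 0, 0]},
    {"dp": [0, -0.08, -0.117], "rotation": [0, 0, 0]},
    {"dp": [0, -0.11, -0.14], "rotation": [0, 0, 0]},
    {"dp": [0, -0.14, -0.17], "rotation": [0, 0, 0]},
    {"dp": [0, -0.17, -0.2], "rotation": [0, 0, 0]},
    {"dp": [0, -0.195, -0.23], "rotation": [0, 0, 0]},
  ],
)

```text
clock: 5.37
position: [0.5419, -0.0724, 0.1588]
ee_rot: [-0.0, -0.016, 1.0, 0.0]
contact_force: [-0.2, 1.2, 1.9]
width: 0.0003
```

Emit:
send_rows(
  deltas=[
    {"dp": [0, -0.01, -0.015], "rotation": [0, 0, 0]},
    {"dp": [0, -0.02, -0.03], "rotation": [0, 0, 0]},
    {"dp": [0, -0.03, -0.045], "rotation": [0, 0, 0]},
    {"dp": [0, -0.03, -0.06], "rotation": [0, 0, 0]},
  ],
)

```text
clock: 5.7
position: [0.5421, -0.0761, 0.152]
ee_rot: [-0.0, -0.016, 1.0, -0.0]
contact_force: [-1.0, 0.3, 1.5]
width: -0.0002
```

Emit:
send_rows(
  deltas=[
    {"dp": [0, 0, -0.01], "rotation": [0, 0, 0]},
    {"dp": [0, 0, -0.02], "rotation": [0, 0, 0]},
    {"dp": [0, 0, -0.03], "rotation": [0, 0, 0]},
  ],
)

```text
clock: 5.95
position: [0.5421, -0.076, 0.1486]
ee_rot: [0.0, -0.016, 1.0, -0.0]
contact_force: [0.2, -1.0, 1.9]
width: 0.0
```

Emit:
send_rows(
  deltas=[
    {"dp": [0, 0, -0.01], "rotation": [0, 0, 0]},
    {"dp": [0, 0, -0.02], "rotation": [0, 0, 0]},
  ],
)

```text
clock: 6.12
position: [0.5422, -0.0759, 0.1461]
ee_rot: [0.0, -0.016, 1.0, -0.0]
contact_force: [0.7, -1.1, 2.4]
width: 0.0004
```

Emit:
send_rows(
  deltas=[
    {"dp": [0, 0, -0.01], "rotation": [0, 0, 0]},
    {"dp": [0, 0, -0.02], "rotation": [0, 0, 0]},
  ],
)

```text
clock: 6.28
position: [0.5422, -0.0757, 0.1437]
ee_rot: [0.0, -0.016, 1.0, 0.0]
contact_force: [-0.1, -0.7, 1.9]
width: -0.0002
```

Emit:
send_rows(
  deltas=[
    {"dp": [0, 0, -0.01], "rotation": [0, 0, 0]},
    {"dp": [0, 0, -0.02], "rotation": [0, 0, 0]},
  ],
)

```text
clock: 6.45
position: [0.5422, -0.0754, 0.1413]
ee_rot: [0.0, -0.016, 1.0, 0.0]
contact_force: [-0.3, -0.1, 6.0]
width: -0.0003
```

Run:
```python
from shot import *
p=shot("scene","3",(220,150,420,330),4)
s=monitor.get_state();print(s["position"],s["contact_force"],s["moment"])
```

```text
[ 0.54218459 -0.07544573  0.14136929] [-0.688095   -0.61863663  3.81058585] [-0.0567885   0.20047549  0.00096474]
```

View pics/scene3.png

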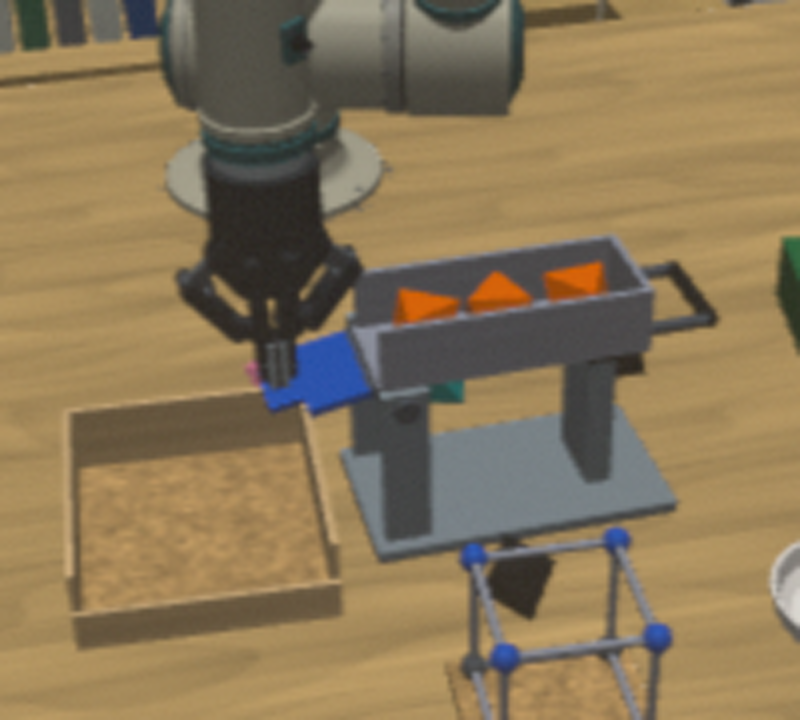

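Emit:
send_rows(
  deltas=[
    {"dp": [0, 0, -0.004], "rotation": [0, 0, 0]},
    {"dp": [0, 0, -0.004], "rotation": [0, 0, 0]},
  ],
)

```text
clock: 6.67
position: [0.5422, -0.0755, 0.1414]
ee_rot: [0.0, -0.016, 1.0, 0.0]
contact_force: [-1.1, 0.4, 4.5]
width: -0.0001
```

Emit:
send_rows(
  deltas=[
    {"dp": [0, 0, -0.005], "rotation": [0, 0, 0]},
    {"dp": [0, 0, -0.005], "rotation": [0, 0, 0]},
  ],
)

```text
clock: 6.83
position: [0.5422, -0.0754, 0.1412]
ee_rot: [0.0, -0.016, 1.0, 0.0]
contact_force: [-2.5, 1.3, 7.2]
width: 0.0001
```

Emit:
send_rows(
  deltas=[
    {"dp": [0, 0, 0.15], "rotation": [0, 0, 0]},
    {"dp": [0, 0, 0.5], "rotation": [0, 0, 0]},
    {"dp": [0, 0, 0.85], "rotation": [0, 0, 0]},
    {"dp": [0, 0.2, 1], "rotation": [0, 0, 0]},
    {"dp": [0, 0.55, 1], "rotation": [0, 0, 0]},
    {"dp": [0, 0.9, 1], "rotation": [0, 0, 0]},
  ],
)

```text
clock: 7.33
position: [0.5432, 0.0322, 0.262]
ee_rot: [0.002, -0.014, 1.0, 0.0]
contact_force: [0.9, -0.4, -1.2]
width: -0.0002
```

Emit:
send_rows(
  deltas=[
    {"dp": [0, 0.3, 0.05], "rotation": [0, 0, 0]},
    {"dp": [-0.02, 0.65, 0.05], "rotation": [0, 0, 0]},
    {"dp": [-0.04, 1, 0.05], "rotation": [0, 0, 0]},
  ],
)

```text
clock: 7.58
position: [0.5371, 0.1528, 0.2663]
ee_rot: [0.0, -0.015, 1.0, 0.0]
contact_force: [0.8, 1.0, 0.1]
width: -0.0001
```

Emit:
send_rows(
  deltas=[
    {"dp": [0, 0.3, 0], "rotation": [0, 0, 0]},
    {"dp": [-0.01, 0.5, 0], "rotation": [0, 0, 0]},
    {"dp": [-0.01, 0.63, 0], "rotation": [0, 0, 0]},
    {"dp": [-0.01, 0.63, 0], "rotation": [0, 0, 0]},
    {"dp": [-0.01, 0.63, 0], "rotation": [0, 0, 0]},
  ],
  fingers=0.35,
)

```text
clock: 8.0
position: [0.5358, 0.2272, 0.2656]
ee_rot: [-0.0, -0.017, 1.0, -0.0]
contact_force: [0.0, -0.6, -0.1]
width: 0.028
```

Run:
```python
from shot import *
p=shot("scene","4",(270,120,450,300),4)
p=shot("wrist","4")
p=shot("top","4",(190,200,450,330),3)
s=monitor.get_state();print(s["position"],s["contact_force"],s["width"])
w=pts(p)
m=np.zeros((480,640),bool);m[225:290,210:243]=1
m&=(w[...,2]>.135)&(w[...,2]<.16)
X=w[m];print("bar",len(X),X.min(0),X.max(0))
```

```text
[0.53615119 0.22542686 0.2660749 ] [-0.48062646 -0.07158161  0.53337885] 0.027596914887744066
bar 40 [0.49557557 0.18756338 0.1409732 ] [0.50562199 0.20685347 0.1547214 ]
```

View pics/scene4.png

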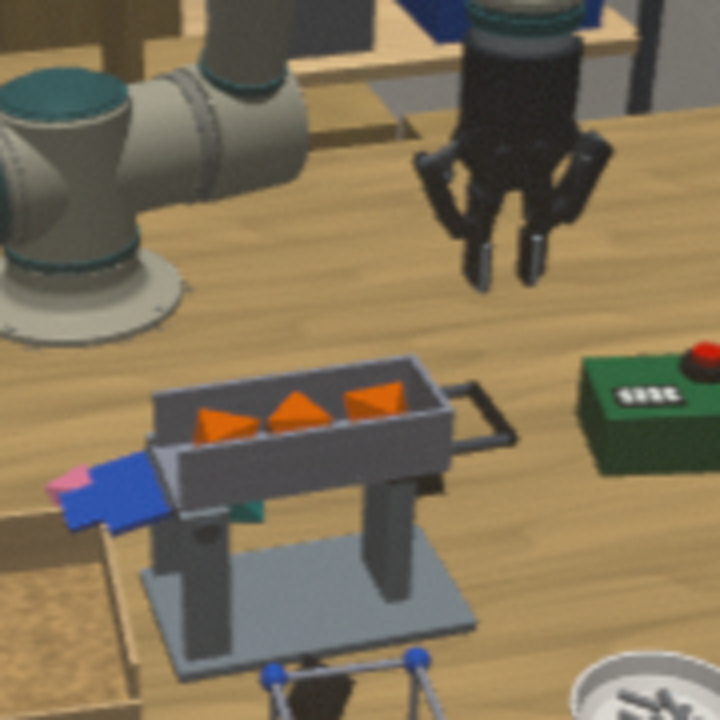

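View pics/wrist4.png

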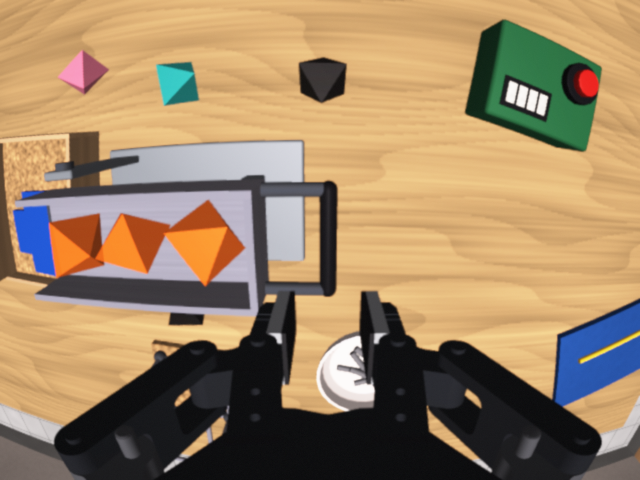

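View pics/top4.png

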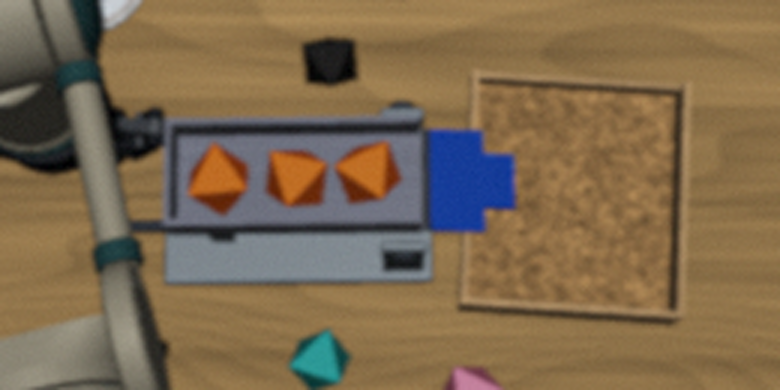

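Run:
```python
from h import *
p=load("wrist4.npz");K=p["mtx"];R=cv2.Rodrigues(p["rvec"])[0];t=p["tvec"].ravel()
C=-R.T@t
uv=np.array([[329,190],[329,240],[328,288],[258,190],[258,285]],float).reshape(-1,1,2)
q=cv2.fisheye.undistortPoints(uv,K,np.zeros(4))[:,0]
d=np.c_[q,np.ones(len(q))]@R
for z,dd in zip([.147]*3+[.179]*2,d): print((C+dd*(z-C[2])/dd[2]).round(4))
```

```text
[0.5005 0.227  0.147 ]
[0.5349 0.2281 0.147 ]
[0.5707 0.2286 0.147 ]
[0.4961 0.1858 0.179 ]
[0.5558 0.1844 0.179 ]
```

Emit:
send_rows(
  deltas=[
    {"dp": [0, 0, -0.15], "rotation": [0, 0, 0]},
    {"dp": [0, 0, -0.35], "rotation": [0, 0, 0]},
    {"dp": [0, 0, -0.5], "rotation": [0, 0, 0]},
    {"dp": [0, 0, -0.6], "rotation": [0, 0, 0]},
    {"dp": [0, 0, -0.68], "rotation": [0, 0, 0]},
    {"dp": [0, 0, -0.74], "rotation": [0, 0, 0]},
    {"dp": [0, 0, -0.79], "rotation": [0, 0, 0]},
    {"dp": [0, 0, -0.82], "rotation": [0, 0, 0]},
  ],
)

```text
clock: 8.82
position: [0.5364, 0.2261, 0.1676]
ee_rot: [0.0, -0.015, 1.0, 0.0]
contact_force: [-0.1, 0.4, 0.4]
width: 0.0276
```

Run:
```python
from shot import *
p=shot("scene","5",(300,140,450,270),5)
p=shot("wrist","5")
for i in range(2):
  s=monitor.get_state();print(s["position"],s["contact_force"],s["width"])
```

```text
[0.53617461 0.22625615 0.16771226] [-0.3936884   0.3956742   0.41201715] 0.02780965141211934
[0.53617461 0.22625615 0.16771226] [-0.3936884   0.3956742   0.41201715] 0.02780965141211934
```

View pics/scene5.png

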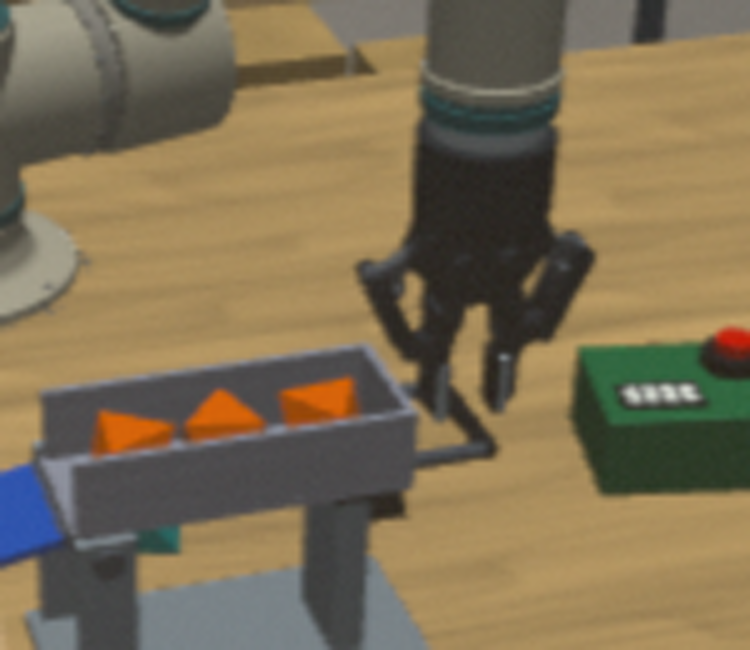

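View pics/wrist5.png

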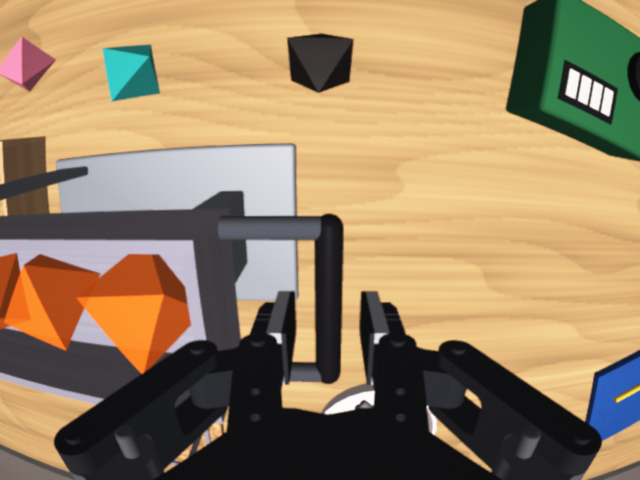

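Emit:
send_rows(
  deltas=[
    {"dp": [0, 0, -0.03], "rotation": [0, 0, 0]},
    {"dp": [0, 0, -0.06], "rotation": [0, 0, 0]},
    {"dp": [0, 0, -0.09], "rotation": [0, 0, 0]},
    {"dp": [0, 0, -0.12], "rotation": [0, 0, 0]},
    {"dp": [0, 0, -0.14], "rotation": [0, 0, 0]},
    {"dp": [0, 0, -0.14], "rotation": [0, 0, 0]},
  ],
)

```text
clock: 9.42
position: [0.5359, 0.2265, 0.1505]
ee_rot: [-0.0, -0.016, 1.0, 0.0]
contact_force: [-0.4, 0.1, -0.5]
width: 0.0275
```

Emit:
send_rows(
  deltas=[
    {"dp": [0, 0, 0], "rotation": [0, 0, 0]},
    {"dp": [0, 0, 0], "rotation": [0, 0, 0]},
    {"dp": [0, 0, 0], "rotation": [0, 0, 0]},
  ],
  fingers=0.6,
)

```text
clock: 9.67
position: [0.5363, 0.2265, 0.1512]
ee_rot: [0.0, -0.016, 1.0, 0.0]
contact_force: [0.3, 0.3, 0.2]
width: 0.017
```

Emit:
send_rows(
  deltas=[
    {"dp": [0, 0, 0], "rotation": [0, 0, 0]},
    {"dp": [0, 0, 0], "rotation": [0, 0, 0]},
    {"dp": [0, 0, 0], "rotation": [0, 0, 0]},
    {"dp": [0, 0, 0], "rotation": [0, 0, 0]},
  ],
  fingers=1,
)

```text
clock: 10.0
position: [0.5363, 0.2264, 0.1513]
ee_rot: [0.0, -0.016, 1.0, 0.0]
contact_force: [0.0, -0.4, 1.2]
width: 0.0111
```

```bash
cat > arc.py <<'E'
import numpy as np,json,sys
a,b,n=float(sys.argv[1]),float(sys.argv[2]),int(sys.argv[3])
f=lambda t:np.array([225*(1-np.cos(t))+20*np.sin(t),225*np.sin(t)-20*(1-np.cos(t))])
for t in np.linspace(a,b,n+1)[1:]:
    d=(f(t)-f(a))/120
    print(round(t,3),[round(.032*d[0],3),round(-d[0],3),round(d[1],3)])
E
python3 arc.py 0 .12 6; python3 arc.py .12 .24 6;python3 arc.py .24 .34 6;python3 arc.py .34 .44 10
```

```text
0.02 [np.float64(0.0), np.float64(-0.004), np.float64(0.037)]
0.04 [np.float64(0.0), np.float64(-0.008), np.float64(0.075)]
0.06 [np.float64(0.0), np.float64(-0.013), np.float64(0.112)]
0.08 [np.float64(0.001), np.float64(-0.019), np.float64(0.149)]
0.1 [np.float64(0.001), np.float64(-0.026), np.float64(0.186)]
0.12 [np.float64(0.001), np.float64(-0.033), np.float64(0.223)]
0.14 [np.float64(0.0), np.float64(-0.008), np.float64(0.037)]
0.16 [np.float64(0.001), np.float64(-0.017), np.float64(0.073)]
0.18 [np.float64(0.001), np.float64(-0.027), np.float64(0.11)]
0.2 [np.float64(0.001), np.float64(-0.037), np.float64(0.146)]
0.22 [np.float64(0.002), np.float64(-0.048), np.float64(0.182)]
0.24 [np.float64(0.002), np.float64(-0.06), np.float64(0.218)]
0.257 [np.float64(0.0), np.float64(-0.01), np.float64(0.03)]
0.273 [np.float64(0.001), np.float64(-0.021), np.float64(0.059)]
0.29 [np.float64(0.001), np.float64(-0.033), np.float64(0.088)]
0.307 [np.float64(0.001), np.float64(-0.044), np.float64(0.117)]
0.323 [np.float64(0.002), np.float64(-0.057), np.float64(0.146)]
0.34 [np.float64(0.002), np.float64(-0.07), np.float64(0.175)]
0.35 [np.float64(0.0), np.float64(-0.008), np.float64(0.017)]
0.36 [np.float64(0.001), np.float64(-0.016), np.float64(0.034)]
0.37 [np.float64(0.001), np.float64(-0.024), np.float64(0.051)]
0.38 [np.float64(0.001), np.float64(-0.033), np.float64(0.068)]
0.39 [np.float64(0.001), np.float64(-0.041), np.float64(0.085)]
0.4 [np.float64(0.002), np.float64(-0.05), np.float64(0.101)]
0.41 [np.float64(0.002), np.float64(-0.059), np.float64(0.118)]
0.42 [np.float64(0.002), np.float64(-0.068), np.float64(0.134)]
0.43 [np.float64(0.002), np.float64(-0.077), np.float64(0.151)]
0.44 [np.float64(0.003), np.float64(-0.087), np.float64(0.167)]
```

Emit:
send_rows(
  deltas=[
    {"dp": [0, -0.002, 0.018], "rotation": [0, 0, 0]},
    {"dp": [0, -0.004, 0.037], "rotation": [0, 0, 0]},
    {"dp": [0, -0.006, 0.056], "rotation": [0, 0, 0]},
    {"dp": [0, -0.008, 0.075], "rotation": [0, 0, 0]},
    {"dp": [0, -0.011, 0.094], "rotation": [0, 0, 0]},
    {"dp": [0, -0.013, 0.112], "rotation": [0, 0, 0]},
    {"dp": [0, -0.016, 0.13], "rotation": [0, 0, 0]},
    {"dp": [0, -0.019, 0.149], "rotation": [0, 0, 0]},
    {"dp": [0, -0.022, 0.168], "rotation": [0, 0, 0]},
    {"dp": [0, -0.026, 0.186], "rotation": [0, 0, 0]},
    {"dp": [0, -0.03, 0.205], "rotation": [0, 0, 0]},
    {"dp": [0, -0.033, 0.223], "rotation": [0, 0, 0]},
  ],
)

```text
clock: 11.0
position: [0.5363, 0.2225, 0.1782]
ee_rot: [0.0, -0.016, 1.0, 0.0]
contact_force: [3.2, -0.9, -4.9]
width: 0.0112
```

Run:
```python
from shot import *
p=shot("scene","6",(220,120,420,300),4)
for i in range(1):
  s=monitor.get_state();print(s["position"],s["contact_force"],s["width"])
```

```text
[0.53638047 0.22245349 0.17857031] [ 2.45519076  0.19877012 -4.56317354] 0.011065305662909282
```

View pics/scene6.png

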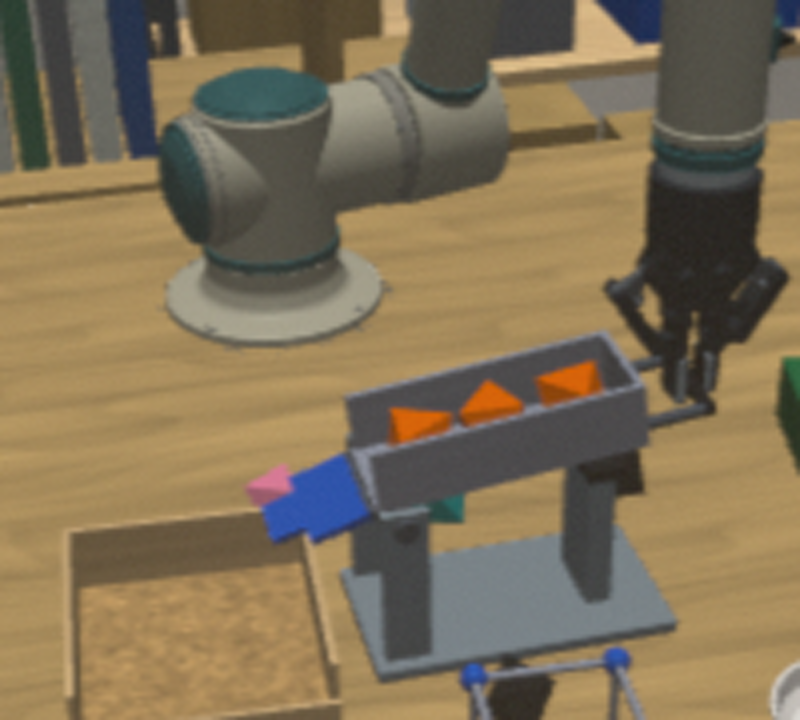

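Emit:
send_rows(
  deltas=[
    {"dp": [0.001, -0.004, 0.018], "rotation": [0, 0, 0]},
    {"dp": [0.002, -0.008, 0.037], "rotation": [0, 0, 0]},
    {"dp": [0.002, -0.012, 0.055], "rotation": [0, 0, 0]},
    {"dp": [0.003, -0.017, 0.073], "rotation": [0, 0, 0]},
    {"dp": [0.003, -0.022, 0.092], "rotation": [0, 0, 0]},
    {"dp": [0.004, -0.027, 0.11], "rotation": [0, 0, 0]},
    {"dp": [0.004, -0.032, 0.128], "rotation": [0, 0, 0]},
    {"dp": [0.005, -0.037, 0.146], "rotation": [0, 0, 0]},
    {"dp": [0.005, -0.042, 0.164], "rotation": [0, 0, 0]},
    {"dp": [0.005, -0.048, 0.182], "rotation": [0, 0, 0]},
    {"dp": [0.005, -0.054, 0.2], "rotation": [0, 0, 0]},
    {"dp": [0.005, -0.06, 0.218], "rotation": [0, 0, 0]},
  ],
)

```text
clock: 12.05
position: [0.5365, 0.2156, 0.2043]
ee_rot: [-0.0, -0.016, 1.0, 0.0]
contact_force: [0.4, 3.1, -3.1]
width: 0.0109
```

Emit:
send_rows(
  deltas=[
    {"dp": [0, -0.005, 0.015], "rotation": [0, 0, 0]},
    {"dp": [0, -0.01, 0.03], "rotation": [0, 0, 0]},
    {"dp": [0, -0.015, 0.044], "rotation": [0, 0, 0]},
    {"dp": [0.001, -0.021, 0.059], "rotation": [0, 0, 0]},
    {"dp": [0.001, -0.027, 0.073], "rotation": [0, 0, 0]},
    {"dp": [0.001, -0.033, 0.088], "rotation": [0, 0, 0]},
    {"dp": [0.001, -0.038, 0.102], "rotation": [0, 0, 0]},
    {"dp": [0.001, -0.044, 0.117], "rotation": [0, 0, 0]},
    {"dp": [0.002, -0.05, 0.132], "rotation": [0, 0, 0]},
    {"dp": [0.002, -0.057, 0.146], "rotation": [0, 0, 0]},
    {"dp": [0.002, -0.063, 0.16], "rotation": [0, 0, 0]},
    {"dp": [0.002, -0.07, 0.175], "rotation": [0, 0, 0]},
  ],
)

```text
clock: 13.05
position: [0.5368, 0.2076, 0.2254]
ee_rot: [-0.0, -0.016, 1.0, 0.001]
contact_force: [-0.3, 5.9, -1.6]
width: 0.0112
```

Run:
```python
from shot import *
p=shot("scene","7",(220,120,420,300),4)
for i in range(1):
  s=monitor.get_state();print(s["position"],s["contact_force"],s["width"])
```

```text
[0.53680866 0.20740396 0.22574224] [-0.91343426  6.22690586 -0.96926832] 0.010949824643987234
```

View pics/scene7.png

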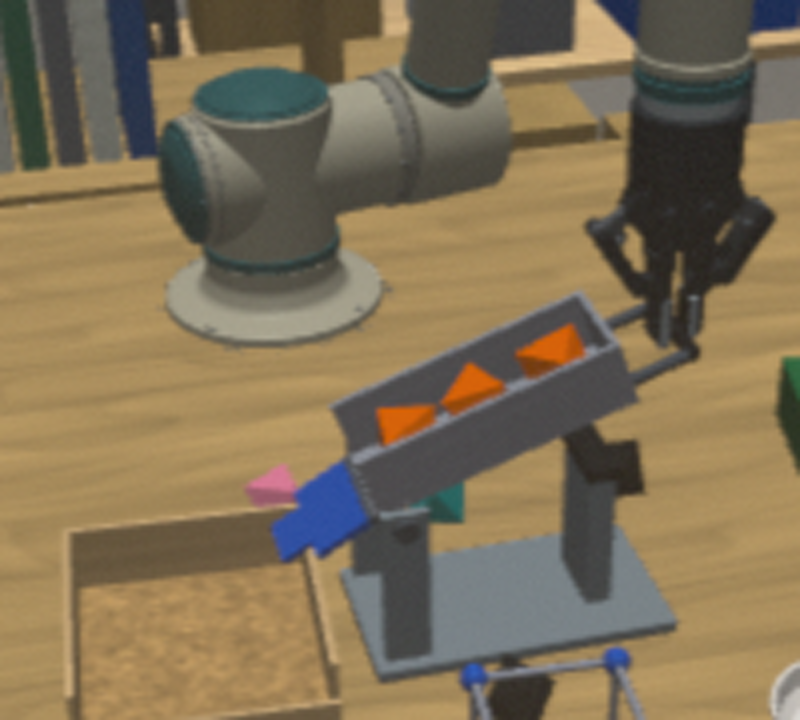

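Emit:
send_rows(
  deltas=[
    {"dp": [0, -0.002, 0.017], "rotation": [0, 0, 0]},
    {"dp": [0.001, -0.008, 0.034], "rotation": [0, 0, 0]},
    {"dp": [0.001, -0.016, 0.051], "rotation": [0, 0, 0]},
    {"dp": [0.001, -0.025, 0.068], "rotation": [0, 0, 0]},
    {"dp": [0.001, -0.033, 0.085], "rotation": [0, 0, 0]},
    {"dp": [0.002, -0.042, 0.101], "rotation": [0, 0, 0]},
  ],
)

```text
clock: 13.6
position: [0.537, 0.2019, 0.2374]
ee_rot: [-0.0, -0.016, 1.0, 0.0]
contact_force: [-1.3, 4.3, -1.2]
width: 0.0116
```

Run:
```python
from shot import *
p=shot("scene","8",(220,120,420,300),4)
for i in range(1):
  s=monitor.get_state();print(s["position"],s["contact_force"],s["width"])
```

```text
[0.53695598 0.20177806 0.23777009] [-2.96467783  3.44817387 -0.89744825] 0.010959625236041206
```

View pics/scene8.png

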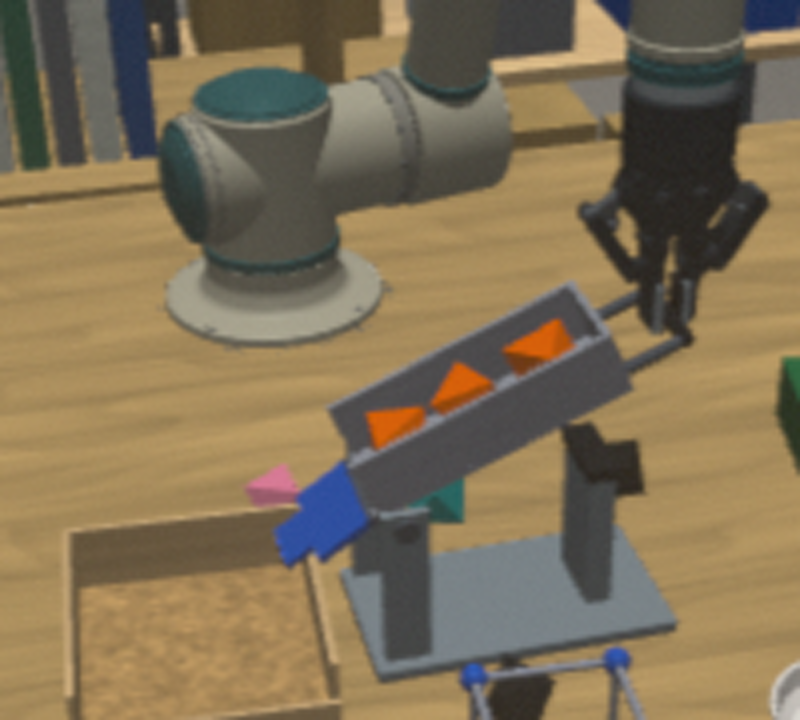

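Emit:
send_rows(
  deltas=[
    {"dp": [0, 0.004, 0], "rotation": [0, 0, 0]},
    {"dp": [0, 0.004, 0], "rotation": [0, 0, 0]},
    {"dp": [0, 0.004, 0], "rotation": [0, 0, 0]},
    {"dp": [0, 0.004, 0], "rotation": [0, 0, 0]},
  ],
)

```text
clock: 13.98
position: [0.537, 0.2022, 0.237]
ee_rot: [-0.0, -0.016, 1.0, -0.0]
contact_force: [-1.9, 3.5, -2.2]
width: 0.011
```

Run:
```python
from shot import *
p=shot("scene","9",(220,120,420,300),4)
for i in range(1):
  s=monitor.get_state();print(s["position"],s["contact_force"],s["width"])
```

```text
[0.53696026 0.2022015  0.23694707] [-2.366017    3.68876629 -1.24650028] 0.011105374663551435
```

View pics/scene9.png

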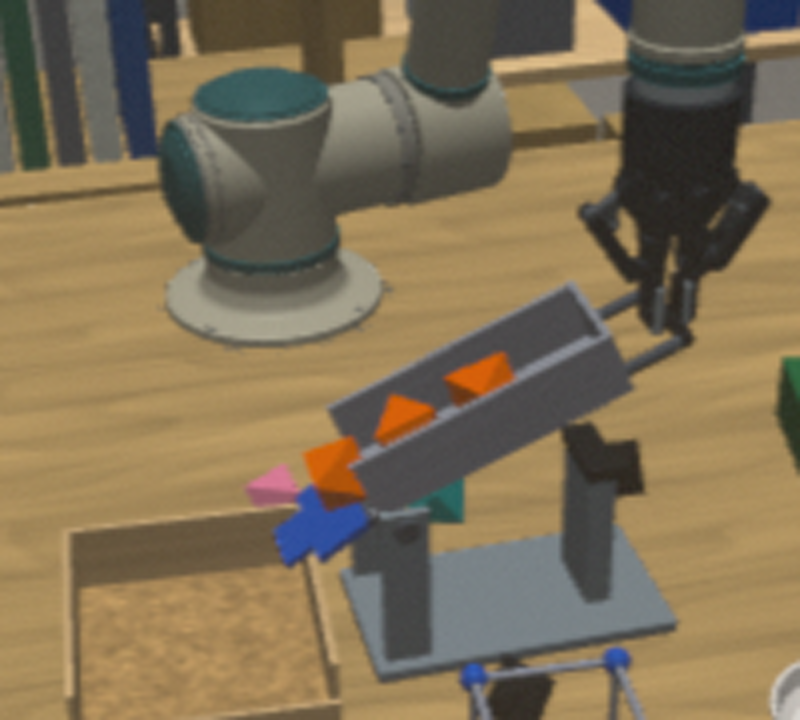

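Sliding has started; hold the angle.

Emit:
send_rows(
  deltas=[
    {"dp": [0, 0, 0], "rotation": [0, 0, 0]},
    {"dp": [0, 0, 0], "rotation": [0, 0, 0]},
    {"dp": [0, 0, 0], "rotation": [0, 0, 0]},
    {"dp": [0, 0, 0], "rotation": [0, 0, 0]},
    {"dp": [0, 0, 0], "rotation": [0, 0, 0]},
    {"dp": [0, 0, 0], "rotation": [0, 0, 0]},
    {"dp": [0, 0, 0], "rotation": [0, 0, 0]},
    {"dp": [0, 0, 0], "rotation": [0, 0, 0]},
    {"dp": [0, 0, 0], "rotation": [0, 0, 0]},
    {"dp": [0, 0, 0], "rotation": [0, 0, 0]},
    {"dp": [0, 0, 0], "rotation": [0, 0, 0]},
    {"dp": [0, 0, 0], "rotation": [0, 0, 0]},
  ],
)

```text
clock: 15.03
position: [0.537, 0.2022, 0.237]
ee_rot: [-0.0, -0.016, 1.0, -0.0]
contact_force: [-4.6, 2.1, -2.3]
width: 0.0111
```

Run:
```python
from shot import *
p=shot("scene","10",(220,150,420,330),4)
for i in range(1):
  s=monitor.get_state();print(s["position"],s["contact_force"],s["width"])
```

```text
[0.53697241 0.20220192 0.23694259] [-4.51661944  2.08074552 -2.47927182] 0.011051194977657575
```

View pics/scene10.png

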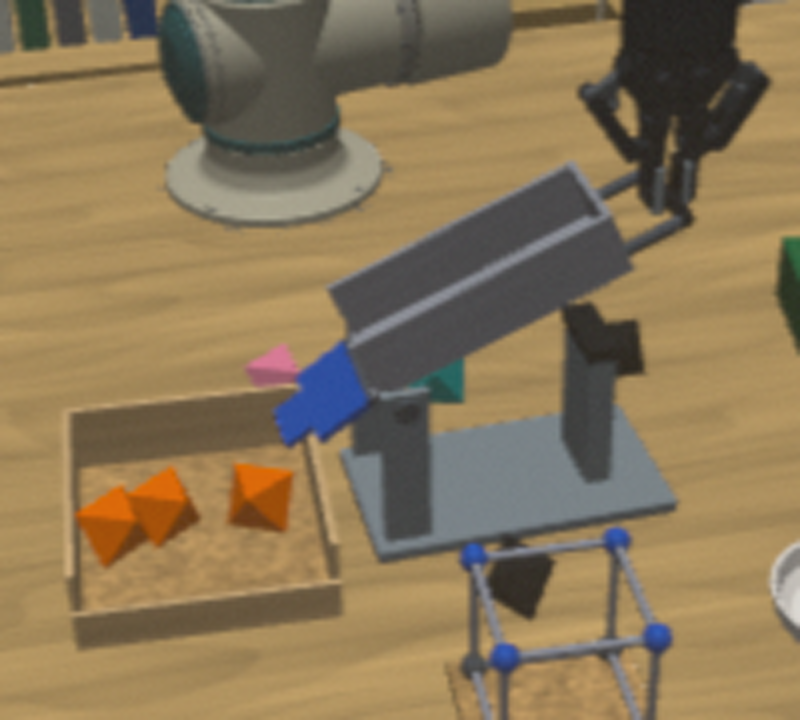

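Emit:
send_rows(
  deltas=[
    {"dp": [-0.001, 0.01, -0.022], "rotation": [0, 0, 0]},
    {"dp": [-0.002, 0.02, -0.045], "rotation": [0, 0, 0]},
    {"dp": [-0.002, 0.03, -0.068], "rotation": [0, 0, 0]},
    {"dp": [-0.003, 0.039, -0.091], "rotation": [0, 0, 0]},
    {"dp": [-0.003, 0.048, -0.114], "rotation": [0, 0, 0]},
    {"dp": [-0.004, 0.058, -0.137], "rotation": [0, 0, 0]},
    {"dp": [-0.004, 0.067, -0.16], "rotation": [0, 0, 0]},
    {"dp": [-0.005, 0.076, -0.183], "rotation": [0, 0, 0]},
    {"dp": [-0.005, 0.084, -0.206], "rotation": [0, 0, 0]},
    {"dp": [-0.006, 0.092, -0.229], "rotation": [0, 0, 0]},
    {"dp": [-0.006, 0.1, -0.252], "rotation": [0, 0, 0]},
    {"dp": [-0.006, 0.108, -0.276], "rotation": [0, 0, 0]},
  ],
)

```text
clock: 16.08
position: [0.5366, 0.2158, 0.2038]
ee_rot: [0.0, -0.016, 1.0, 0.0]
contact_force: [-4.1, 3.1, -1.4]
width: 0.0115
```

Emit:
send_rows(
  deltas=[
    {"dp": [0, 0.006, -0.02], "rotation": [0, 0, 0]},
    {"dp": [0, 0.011, -0.04], "rotation": [0, 0, 0]},
    {"dp": [0, 0.016, -0.06], "rotation": [0, 0, 0]},
    {"dp": [-0.001, 0.022, -0.08], "rotation": [0, 0, 0]},
    {"dp": [-0.001, 0.027, -0.1], "rotation": [0, 0, 0]},
    {"dp": [-0.001, 0.032, -0.12], "rotation": [0, 0, 0]},
    {"dp": [-0.001, 0.037, -0.139], "rotation": [0, 0, 0]},
    {"dp": [-0.001, 0.041, -0.158], "rotation": [0, 0, 0]},
    {"dp": [-0.001, 0.046, -0.177], "rotation": [0, 0, 0]},
    {"dp": [-0.001, 0.05, -0.196], "rotation": [0, 0, 0]},
    {"dp": [-0.001, 0.055, -0.21], "rotation": [0, 0, 0]},
    {"dp": [-0.001, 0.058, -0.221], "rotation": [0, 0, 0]},
  ],
)

```text
clock: 17.08
position: [0.5365, 0.2227, 0.1771]
ee_rot: [0.0, -0.016, 1.0, 0.0]
contact_force: [-3.6, 3.8, -2.8]
width: 0.0109
```

Emit:
send_rows(
  deltas=[
    {"dp": [0, 0.004, -0.016], "rotation": [0, 0, 0]},
    {"dp": [0, 0.007, -0.032], "rotation": [0, 0, 0]},
    {"dp": [-0.001, 0.01, -0.048], "rotation": [0, 0, 0]},
    {"dp": [-0.001, 0.013, -0.064], "rotation": [0, 0, 0]},
    {"dp": [-0.002, 0.016, -0.08], "rotation": [0, 0, 0]},
    {"dp": [-0.002, 0.018, -0.096], "rotation": [0, 0, 0]},
    {"dp": [-0.003, 0.02, -0.112], "rotation": [0, 0, 0]},
    {"dp": [-0.003, 0.023, -0.127], "rotation": [0, 0, 0]},
    {"dp": [-0.003, 0.025, -0.142], "rotation": [0, 0, 0]},
    {"dp": [-0.004, 0.027, -0.155], "rotation": [0, 0, 0]},
    {"dp": [-0.004, 0.029, -0.167], "rotation": [0, 0, 0]},
    {"dp": [-0.004, 0.03, -0.178], "rotation": [0, 0, 0]},
  ],
)

```text
clock: 18.08
position: [0.5364, 0.2259, 0.1561]
ee_rot: [0.001, -0.016, 1.0, 0.0]
contact_force: [-0.8, 4.5, -3.0]
width: 0.0108
```

Emit:
send_rows(
  deltas=[
    {"dp": [0, 0.001, -0.005], "rotation": [0, 0, 0]},
    {"dp": [0, 0.002, -0.01], "rotation": [0, 0, 0]},
    {"dp": [0, 0.003, -0.015], "rotation": [0, 0, 0]},
    {"dp": [0, 0.004, -0.02], "rotation": [0, 0, 0]},
    {"dp": [0, 0.004, -0.025], "rotation": [0, 0, 0]},
    {"dp": [0, 0.004, -0.03], "rotation": [0, 0, 0]},
    {"dp": [0, 0.004, -0.034], "rotation": [0, 0, 0]},
  ],
)

```text
clock: 18.67
position: [0.5364, 0.2263, 0.1521]
ee_rot: [0.0, -0.016, 1.0, 0.0]
contact_force: [0.2, 2.9, -2.9]
width: 0.0111
```

Emit:
send_rows(
  deltas=[
    {"dp": [0, 0.002, -0.005], "rotation": [0, 0, 0]},
    {"dp": [0, 0.003, -0.009], "rotation": [0, 0, 0]},
    {"dp": [0, 0.003, -0.009], "rotation": [0, 0, 0]},
  ],
)

```text
clock: 18.92
position: [0.5364, 0.2264, 0.1517]
ee_rot: [0.001, -0.016, 1.0, -0.0]
contact_force: [-0.9, 1.6, 3.6]
width: 0.0109
```

Emit:
send_rows(
  deltas=[
    {"dp": [0, 0.002, -0.005], "rotation": [0, 0, 0]},
    {"dp": [0, 0.003, -0.009], "rotation": [0, 0, 0]},
    {"dp": [0, 0.003, -0.009], "rotation": [0, 0, 0]},
  ],
)

```text
clock: 19.17
position: [0.5364, 0.2264, 0.1516]
ee_rot: [0.001, -0.016, 1.0, -0.001]
contact_force: [-2.0, -0.7, 9.2]
width: 0.0111
```

Emit:
send_rows(
  deltas=[
    {"dp": [0, 0, 0.01], "rotation": [0, 0, 0]},
    {"dp": [0, 0, 0.01], "rotation": [0, 0, 0]},
  ],
)

```text
clock: 19.33
position: [0.5364, 0.2264, 0.1517]
ee_rot: [0.001, -0.016, 1.0, -0.001]
contact_force: [-0.3, -1.1, 3.4]
width: 0.011
```

Emit:
send_rows(
  deltas=[
    {"dp": [0, 0, 0], "rotation": [0, 0, 0]},
    {"dp": [0, 0, 0], "rotation": [0, 0, 0]},
    {"dp": [0, 0, 0], "rotation": [0, 0, 0]},
    {"dp": [0, 0, 0], "rotation": [0, 0, 0]},
  ],
  fingers=0.35,
)

```text
clock: 19.67
position: [0.5357, 0.227, 0.1507]
ee_rot: [-0.0, -0.016, 1.0, -0.0]
contact_force: [0.4, -0.4, -0.7]
width: 0.0275
```

Emit:
send_rows(
  deltas=[
    {"dp": [0, 0, 0.05], "rotation": [0, 0, 0]},
    {"dp": [0, 0, 0.12], "rotation": [0, 0, 0]},
    {"dp": [0, 0, 0.25], "rotation": [0, 0, 0]},
    {"dp": [0, 0, 0.45], "rotation": [0, 0, 0]},
    {"dp": [0, 0, 0.7], "rotation": [0, 0, 0]},
    {"dp": [0, 0, 1], "rotation": [0, 0, 0]},
    {"dp": [0, 0.3, 1], "rotation": [0, 0, 0]},
    {"dp": [-0.2, 0.6, 1], "rotation": [0, 0, 0]},
    {"dp": [-0.4, 0.9, 1], "rotation": [0, 0, 0]},
    {"dp": [-0.4, 0.9, 1], "rotation": [0, 0, 0]},
    {"dp": [-0.4, 0.9, 1], "rotation": [0, 0, 0]},
  ],
)

```text
clock: 20.58
position: [0.4865, 0.3371, 0.2721]
ee_rot: [0.0, -0.018, 1.0, 0.0]
contact_force: [0.6, 0.1, -0.5]
width: 0.0277
```

Run:
```python
from shot import *
p=shot("scene","11",(220,150,420,330),4)
q=shot("top","11",(190,140,450,330),3)
s=monitor.get_state();print(s["position"],s["contact_force"],s["width"])
w=pts(q)
m=np.zeros((480,640),bool);m[225:290,245:335]=1
m&=(w[...,2]>.17)&(w[...,2]<.2)
X=w[m];A=np.c_[X[:,:2],np.ones(len(X))];print(np.linalg.lstsq(A,X[:,2],rcond=None)[0],X.min(0),X.max(0))
w0=pts(load("top0.npz"))[m];X0=w0;A=np.c_[X0[:,:2],np.ones(len(X0))];print(np.linalg.lstsq(A,X0[:,2],rcond=None)[0])
from rig import models
for i in models.find_in("octa_a",q):print(i)
```

```text
[0.48817477 0.33489517 0.2716543 ] [-0.81973478  0.3702086   0.24876402] 0.02758829903712382
[-0.0013441  -0.00173279  0.17862559] [ 0.49641868 -0.01283662  0.1700343 ] [0.58466131 0.18126633 0.18793944]
 ** On entry to DLASCL parameter number  4 had an illegal value
 ** On entry to DLASCL parameter number  4 had an illegal valueTraceback (most recent call last):
  File "<stdin>", line 9, in <module>
    x, resids, rank, s = _umath_linalg.lstsq(a, b, rcond,
                         ~~~~~~~~~~~~~~~~~~~^^^^^^^^^^^^^
                                             signature=signature)
                                             ^^^^^^^^^^^^^^^^^^^^
    raise LinAlgError("SVD did not converge in Linear Least Squares")
numpy.linalg.LinAlgError: SVD did not converge in Linear Least Squares
```

View pics/scene11.png

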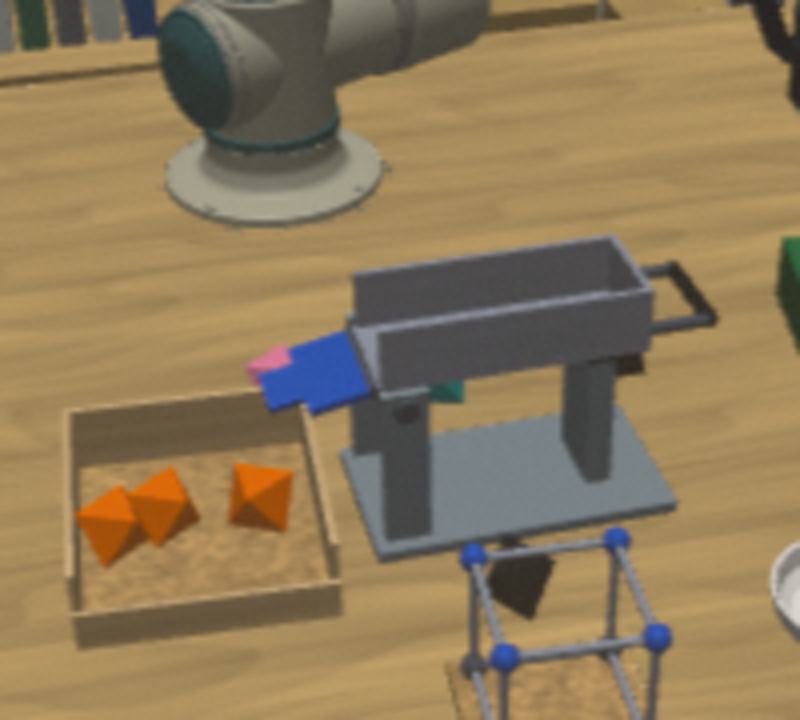

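View pics/top11.png

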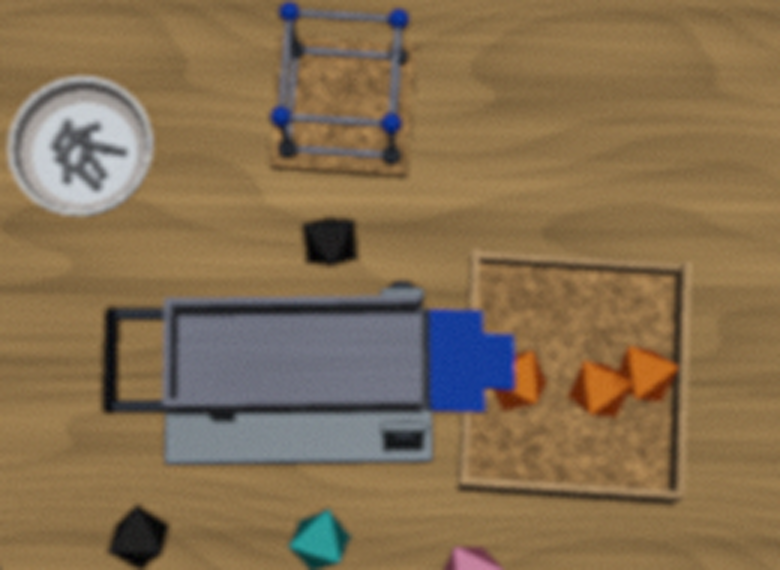

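Tray level (rim slope under 0.002), empty, with the gate down, and all three octahedra in the catch tray. Handing in.

```bash
python3 -c "
from rig import manip
print(manip.sign_off())"
```

```text
the job is handed in; nothing more can be done
None
```

The job is handed in: the gate is folded down, all three orange octahedra are in the catch tray, and the empty tray is back level. I signed off at about 21 s of the 72 s allowed.

- **Gate:** The closed fingertips folded it down with about 2 N. At the stop the force rose to about 7 N while the fingertips stopped moving. That is below the roughly 10 N that tips the tray.
- **Tipping:** I gripped the rear bar at 20 N and lifted it slowly to about 0.4 rad. The octahedra started sliding there, so I held that angle until all three had gone over the gate. The gripper never touched them.
- **Lowering:** The tray came down slowly onto its pad, reaching about 9 N on the pad. I eased that to about 3 N before opening the fingers and moving clear.

**Last checks:**
- The final pictures show three octahedra inside the catch tray and the tray empty.
- The gate is down, and the catch tray, dish, cell frame and look-alikes are where they started. The counter box was only partly in the last frame, and the caliper was outside both crops. The arm went near neither.
- The rim measures level, with a slope under 0.002.
- The gripper is clear of everything, reading only noise (under 1 N).
- Two checks did not finish. A before-and-after comparison of the rim crashed on missing depth pixels, and that also skipped the network's octahedron detection. I counted the octahedra by eye in two views instead.

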